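Clear the offcut from the machine vise and load the next tube

ROBOT

A 7-joint arm with a two-finger parallel gripper is mounted at the origin on the work surface. World frame = base frame: x ahead of the robot, y to its left, z up, the work surface at z = 0. Lengths are in mm, angles in degrees, forces in N, time in s.
With the tool pointing down it reaches from about 425 to 800 mm from the base axis. Payload 8.3 kg.
Tool frame: the origin (TCP) lies where the fingers leave the gripper's body, on its centre line; the fingertips stand 73 mm ahead of it and the grasp point (between the pads) lies 54 mm ahead of it; z points along the fingers, y is the line along which they close (so a half turn about z gives the same grasp; the last joint's range is limited). The gripper opens to 85 mm and grips with 20 to 120 N. Pads are 22 mm wide; open, the fingers measure 114 mm over their backs; the gripper's body (76 mm by 85 mm) begins 54 mm behind the grasp point. The pads swing forward as they close: fully open they stand 13 mm farther back than shut.
Start: joints at [72.256, 21.967, 0.94, 78.501, -0.361, 79.538, -2.664], TCP at [152.725, -606.039, 303.879] pointing down, gripper open.
Joint ranges: [-169.22, 169.22], [-14.56, 117.87], [-87.37, 89.26], [10.42, 133.3], [-82.24, 262.24], [0.94, 117.77], [-172.7, 172.7]. Speed limits (degrees/s): [136.94, 136.94, 172.46, 172.46, 180, 180, 180].

INTERFACE

Orientations are given as a 3x3 rotation matrix whose columns are the frame's x, y, z axes.
In Python, from workcell import manip, kin, camera, camera_info gives the robot as it stands. Calls block until the motion is done:
- manip.goto(position, orientation): joint-space move of the TCP to a pose.
- manip.move_straight(position, max_speed=150, orientation=None): straight line of the TCP; orientation=None keeps the orientation; max_speed is the mean speed in mm/s.
- manip.set_joints(angles): joint-space move.
- manip.move_gripper(opening): finger opening in mm; the grip force is fixed at half the most; returns when the fingers have stopped.
- manip.dwell(seconds).
- kin.inverse_kinematics(position, orientation): joint angles nearest the present ones, or None.
- manip.get_state(): the state.
- camera(name): name is "side" or "top"; returns the picture (384x512x3 uint8, blue, green, red); there is no depth.
- camera_info(name): a dict with "camera_matrix" (3x3 intrinsics, pixels), "rvec" (rotation vector, rad) and "tvec" (3), from world to camera coordinates, as OpenCV has them. Camera axes: x right, y down, z forward; pixel columns grow to the right and rows downward; lengths in mm; the calibration is good to about 2 mm. A picture is of the moment at which its call begins. camera_info takes no time and is no camera call.
A pose or a line that the arm cannot do raises manip.MotionError and nothing moves.
- manip.hand_in(): hands the job in; it is judged then, once.
The state is a dict: "clock": time; "joint_positions": joint angles; "qvel": joint speeds; "effort": joint torques, N m; "position": TCP position; "tcp_rot": TCP orientation; "ft_force": force on the tool from outside, world axes, zero at the start; "moment": the same for the moment, N m; "finger_gap": finger opening in mm; "gripper_force": force on a finger pad.
Only numpy, scipy, OpenCV 4.12 (cv2) and the standard library are available. Lean on these libraries where they do the work, as an engineer would, in place of code of your own. Each camera call takes 0.05 s, during which the arm holds its last target. There are 200 camera calls.

TASK

A short leftover stub of rectangular steel tube is still sitting between the open jaws of the machine vise. First put that stub in the undivided dark steel offcut tray, then take the long piece of the same rectangular tube from the bench and set it down on the vise bed between the jaws, upright on its narrow side as it stands now, in line with the jaws and centred lengthwise, ready for clamping.

Things in the scene. Friction and masses are not known exactly. Their poses are not given: they have to be found in the camera images.
- tube: Workpiece: plain steel rectangular tube 140 mm long (own y), 40 wide (x), 60 high (z), 4 mm wall, about 0.6 kg, loose on the bench on its 40 mm side, y pointing roughly away from the robot, left or right of the vise. Origin: centre of the underside. Grip across the 40 mm from above. A steel angle (L section) as long, 50 mm high, not wanted, lies parallel about 95 mm away.
- stub: Leftover stub: same tube section, 50 mm long (own y), 40 wide (x), 60 high (z), about 0.22 kg, loose, standing on its 40 mm side on the vise bed, y roughly along the jaws. Origin: centre of the underside. Its upper 40 mm stands clear above the jaws: grip it there, across the 40 mm width, from above.
- vise: Low grey machine vise, fixed, open. Origin: at bench height below the middle of the jaw gap. Own x: from the moving jaw (screw and cross handle, robot's side) to the fixed jaw; y along the jaws. Bed 35 mm, jaw tops 55 mm above the origin. Jaw faces at x = -35 and +35 mm, each jaw 40 thick, 110 long in y, open at the ends. The vise spans x -200 to +110 mm.
- tray: Offcut tray: open undivided dark steel tray, 200 mm (own x) by 160 (own y), 45 high, wall and floor 4 mm, fixed on the bench on the other side of the vise from the workpiece. Two thin flat offcuts near its ends can be ignored. Origin: centre of the underside.
Things that resemble listed ones, but are neither listed nor needed, are in the scene too. There is more than one size of the stub; the one meant has the size given above. Leave any yellow look-alike of the tube alone.

How it is judged:
By the outcome, as a careful person would: the job done as asked, in the order asked, and still so for the second after the job is handed in, with the robot touching nothing.
It also fails if it takes over 64 s, if anything falls off the work surface, if the arm or the gripper's body presses on something with over 40 N, if the wrist force passes 120 N, or if a joint passes its speed limit or range.

## Working session

There is one attempt and no reset: what is moved stays moved. The work goes in short steps, each a Python script; the robot and the scene stay as the last script left them, time stands still between calls to the robot, and variables do not carry over. Pictures are saved under pics/ and viewed, at most 10 in all, crops included, and the job is handed in when it is done.

```bash
mkdir -p pics; ls
python3 - <<'E'
from workcell import manip,camera,camera_info
import cv2
for n in("top","side"):
    im=camera(n); cv2.imwrite(f"pics/{n}0.png",im); cv2.imwrite(f"pics/{n}0b.png",cv2.resize(im,(800,600),interpolation=cv2.INTER_CUBIC))
    i=camera_info(n); print(n,i)
s=manip.get_state();print(s["clock"],s["tcp_rot"],s["finger_gap"])
E
```

```text
pics
top {'camera_matrix': array([[361.80598411,   0.        , 258.94220959],
       [  0.        , 361.80598411, 187.64365719],
       [  0.        ,   0.        ,   1.        ]]), 'rvec': array([ 2.16825735, -2.13634895,  0.16001663]), 'tvec': array([-31.51419648, 572.08645121, 999.05204523])}
side {'camera_matrix': array([[372.50808933,   0.        , 251.02049106],
       [  0.        , 372.50808933, 187.16305815],
       [  0.        ,   0.        ,   1.        ]]), 'rvec': array([ 0.45987821, -2.79621615,  1.08174029]), 'tvec': array([531.09068662, 192.50534366, 954.22418828])}
0.1 [[ 9.69688711e-01  2.44343199e-01 -4.53425854e-04]
 [ 2.44343619e-01 -9.69687119e-01  1.75684220e-03]
 [-1.04087670e-05 -1.81438176e-03 -9.99998354e-01]] 85.56160125220202
```

View pics/top0b.png

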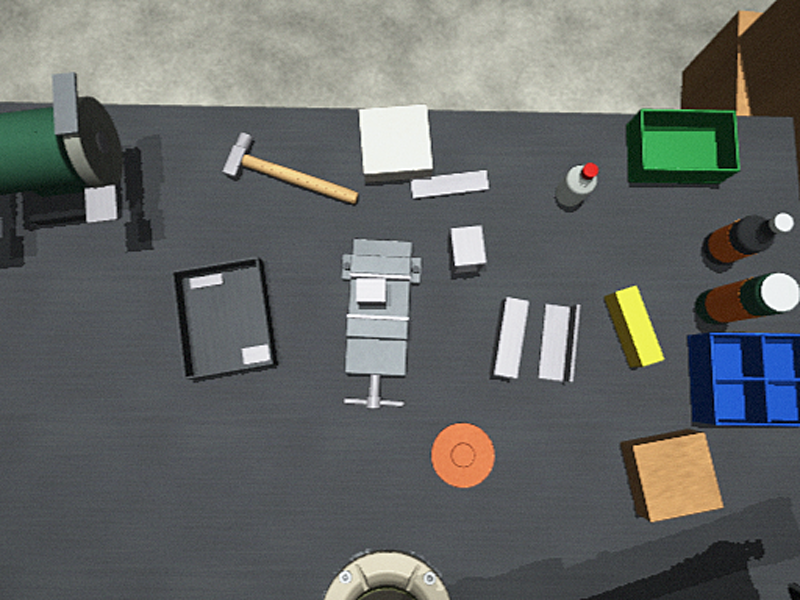

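View pics/side0b.png

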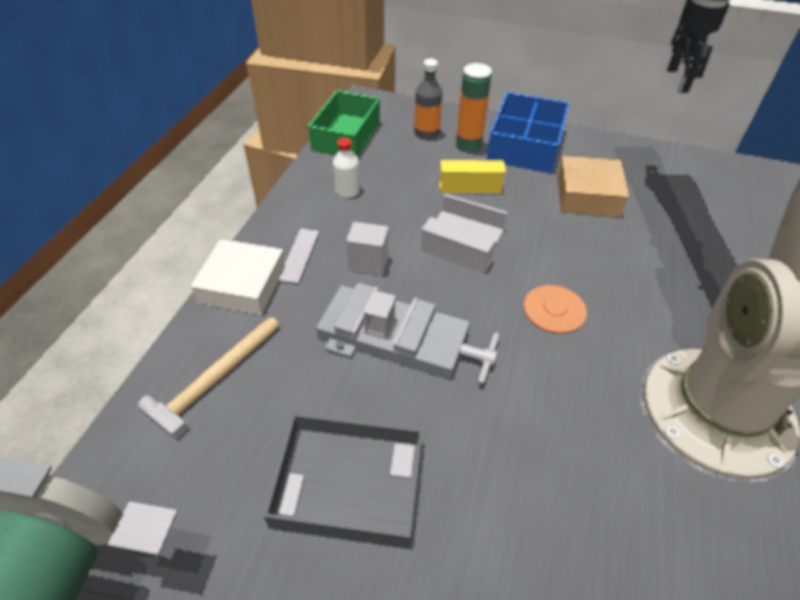

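Top picture: the stub is at about (370,290) in the vise, the tube at (510,338), and the angle at (558,342) to its right. The tray is at (225,320). Next I enlarge the vise and tube areas.

Run:
```python
import cv2
a=cv2.imread("pics/top0.png")[145:265,215:375]; cv2.imwrite("pics/topc.png",cv2.resize(a,None,fx=5,fy=5,interpolation=cv2.INTER_CUBIC))
a=cv2.imread("pics/side0.png")[120:240,190:350]; cv2.imwrite("pics/sidec.png",cv2.resize(a,None,fx=5,fy=5,interpolation=cv2.INTER_CUBIC))
```

```text
(no output)
```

View pics/topc.png

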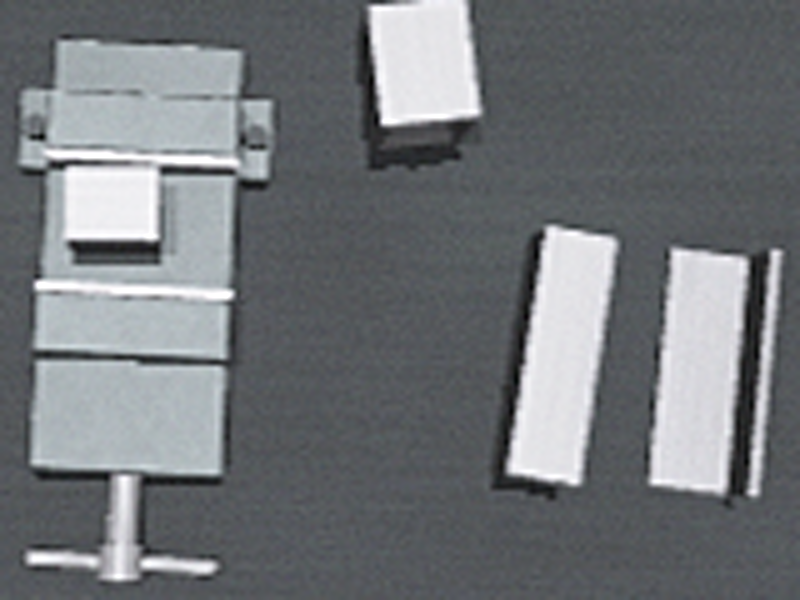

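View pics/sidec.png

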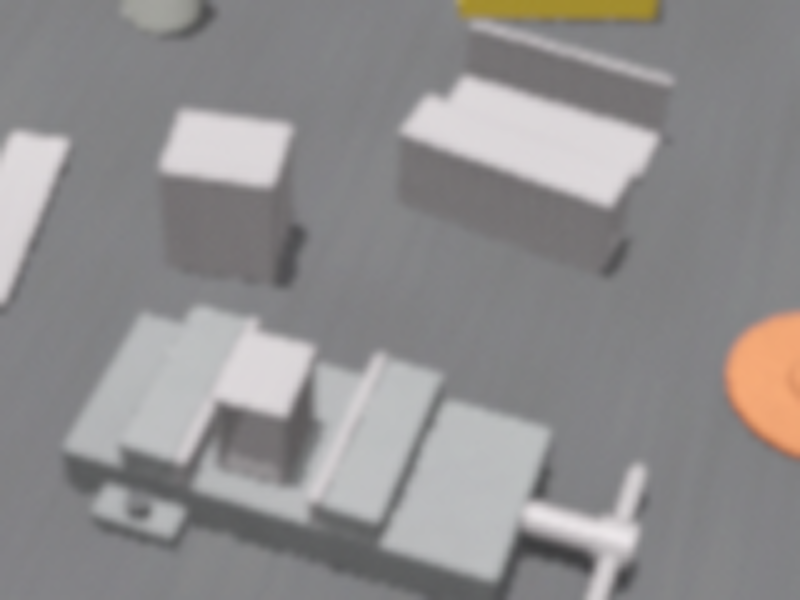

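Top crop: the tube's top corners are (545,227), (617,238), (580,485) and (508,475). The stub's top spans (65..158, 167..242). The jaw edges run (45,160)-(240,168) and (37,282)-(234,290). The side crop confirms that the left block is the solid tube and that the L angle is behind it.

```bash
cat > h.py <<'E'
import numpy as np,cv2
from workcell import manip,kin,camera,camera_info
def ray(n,px,z):
    i=camera_info(n);K=i["camera_matrix"];R=cv2.Rodrigues(i["rvec"])[0];t=i["tvec"]
    o=-R.T@t; out=[]
    for p in px:
        d=R.T@np.linalg.solve(K,[p[0],p[1],1.]); out.append((o+d*(z-o[2])/d[2])[:2])
    return np.array(out)
def crop(n,px,z,off,s): return ray(n,[((u+.5)/s-.5+off[0],(v+.5)/s-.5+off[1]) for u,v in px],z)
def tool(yaw):  # closing line (tool y) at yaw deg from world x, pointing down
    a=np.radians(yaw); y=np.array([np.cos(a),np.sin(a),0]); z=np.array([0,0,-1.]); return np.column_stack([np.cross(y,z),y,z])
E
python3 - <<'E'
from h import *
np.set_printoptions(precision=1,suppress=True)
T=lambda p,z:crop("top",p,z,(215,145),5); S=lambda p,z:crop("side",p,z,(190,120),5)
def show(n,c): 
    print(n,c.tolist() and c.mean(0),'edges',[ (round(float(np.hypot(*(c[(k+1)%4]-c[k]))),1),round(float(np.degrees(np.arctan2(*(c[(k+1)%4]-c[k])[::-1]))),1)) for k in range(4)])
show("tubeT",T([(545,227),(617,238),(580,485),(508,475)],60))
show("stubT",T([(65,167),(158,167),(158,242),(68,242)],95))
show("stubS",S([(248,332),(316,348),(290,415),(218,400)],95))
show("visejawT",T([(45,160),(240,168),(234,290),(37,282)],55))
show("viseoutT",T([(57,90),(237,95),(229,360),(33,352)],55))
show("visejawS",S([(258,322),(184,465),(312,502),(380,355)],55))
show("tubeS",S([(428,97),(400,135),(615,205),(660,137)],60))
show("viseRear",T([(57,40),(243,50),(222,475),(32,467)],35))
show("tray",crop("top",[(175,272),(262,259),(277,365),(190,380)],45,(0,0),1.5625))
# projected corner ends
print(T([(45,160),(240,168),(234,290),(37,282)],55),S([(258,322),(184,465),(312,502),(380,355)],55))
s=manip.get_state();print(tool(0),s["joint_positions"])
E
```

```text
tubeT [ 493.8 -214.4] edges [(41.0, -97.9), (139.9, 170.6), (40.1, 83.0), (140.5, -9.0)]
stubT [569.8  37. ] edges [(50.7, -89.1), (41.3, -178.9), (48.8, 90.9), (41.3, 3.8)]
stubS [569.7  38.1] edges [(38.1, -178.7), (48.4, 92.3), (38.6, 3.7), (50.0, -88.4)]
visejawT [564.3  23.8] edges [(110.9, -91.5), (69.7, 178.0), (111.0, 88.5), (69.8, -2.1)]
viseoutT [565.3  23.7] edges [(102.9, -90.7), (151.4, 179.0), (109.8, 88.5), (150.1, -3.6)]
visejawS [564.8  26.4] edges [(109.9, 88.6), (71.9, 178.9), (109.8, -91.9), (72.9, -1.2)]
tubeS [ 492.5 -220.8] edges [(41.0, 80.9), (141.0, 172.6), (70.5, -101.1), (147.3, 4.1)]
viseRear [549.7  24.4] edges [(109.0, -92.2), (246.5, 178.0), (107.6, 88.4), (247.7, -1.7)]
tray [521.4 300.8] edges [(160.2, -80.4), (196.6, -169.3), (156.5, 100.6), (199.3, 11.7)]
[[600.6  77.9]
 [597.7 -32.9]
 [528.  -30.4]
 [530.8  80.5]] [[599.7 -29.3]
 [602.3  80.6]
 [530.4  82. ]
 [526.8 -27.7]]
[[-0.  1.  0.]
 [ 1.  0.  0.]
 [ 0.  0. -1.]] [72.3 22.   0.9 78.6 -0.4 79.5 -2.7]
```

Run:
```python
from h import *
np.set_printoptions(precision=0,suppress=True)
for n,p,ys in (("stub",(569.7,37.5),(1.5,-178.5)),("tray",(521,301),(1.5,-178.5,10,-170)),("tube",(493.5,-214.8),(81,-99)),("vise",(564.5,24.8),(-1.8,178.2))):
  for y in ys:
    for z in (98,131,250): print(n,y,z,np.array(kin.inverse_kinematics([*p,z],tool(y)) or [],float))
```

```text
Traceback (most recent call last):
ValueError: The truth value of an array with more than one element is ambiguous. Use a.any() or a.all()
```

Run:
```python
from h import *
np.set_printoptions(precision=0,suppress=True)
for n,p,ys in (("stub",(569.7,37.5),(1.5,-178.5)),("tray",(521,301),(1.5,-178.5,10,-170)),("tube",(493.5,-214.8),(81,-99)),("vise",(564.5,24.8),(-1.8,178.2))):
  for y in ys:
    for z in (98,131,250): print(n,y,z,kin.inverse_kinematics([*p,z],tool(y)))
```

```text
stub 1.5 98 [ 31.  36. -51.  99.  32.  60. -29.]
stub 1.5 131 [ 31.  33. -51.  98.  28.  63. -27.]
stub 1.5 250 [ 31.  24. -49.  90.  19.  74. -20.]
stub -178.5 98 [ -57.   55.   77.  103.  -57.   72. -142.]
stub -178.5 131 [ -58.   51.   78.  101.  -52.   73. -145.]
stub -178.5 250 [ 44.  36. -73.  90.  35.  81. 149.]
tray 1.5 98 [  2.  39. -49.  94.  33.  62. -55.]
tray 1.5 131 [  9.  43. -62.  92.  39.  69. -59.]
tray 1.5 250 [ 11.  36. -65.  85.  33.  80. -54.]
tray -178.5 98 [ 14.  55. -74.  93.  54.  75. 112.]
tray -178.5 131 [ 14.  51. -74.  92.  50.  76. 114.]
tray -178.5 250 [ 14.  41. -74.  85.  39.  83. 121.]
tray 10 98 [  3.  40. -51.  94.  34.  63. -47.]
tray 10 131 [ 10.  43. -63.  92.  41.  70. -51.]
tray 10 250 [ 11.  35. -65.  85.  32.  80. -46.]
tray -170 98 [ 14.  55. -74.  93.  54.  75. 121.]
tray -170 131 [ -76.   43.   63.   96.  -41.   67. -172.]
tray -170 250 [ 14.  41. -74.  85.  39.  83. 130.]
tube 81 98 [ 47.  27. -34. 104.  18.  54.  87.]
tube 81 131 [ 48.  24. -34. 103.  16.  58.  89.]
tube 81 250 [ 49.  16. -35.  96.  10.  71.  93.]
tube -99 98 [ 34.  24. -17. 105.   9.  52. -86.]
tube -99 131 [ 35.  21. -18. 104.   8.  56. -85.]
tube -99 250 [ 36.  14. -18.  96.   5.  70. -83.]
vise -1.8 98 [ 31.  34. -48. 100.  29.  59. -30.]
vise -1.8 131 [ 31.  32. -48.  99.  26.  62. -27.]
vise -1.8 250 [ 31.  23. -48.  91.  18.  74. -21.]
vise 178.2 98 [ 45.  51. -74.  99.  52.  72. 136.]
vise 178.2 131 [ 45.  47. -74.  98.  47.  73. 138.]
vise 178.2 250 [ 46.  35. -73.  91.  34.  80. 147.]
```

Run:
```python
from h import *
R=tool(1.5)
manip.goto([569.7,37.5,250],R)
manip.move_gripper(64)
manip.move_straight([569.7,37.5,131],150)
s=manip.get_state();print(s["clock"],s["position"],s["ft_force"])
manip.move_gripper(30)
s=manip.get_state();print(s["clock"],s["finger_gap"],s["gripper_force"],s["ft_force"])
manip.move_straight([569.7,37.5,250],120)
s=manip.get_state();print(s["clock"],s["finger_gap"],s["gripper_force"],s["ft_force"])
cv2.imwrite("pics/side1.png",cv2.resize(camera("side")[100:340,130:450],(800,600)))
```

```text
4.1 [570.27327818  37.76224762 131.95142311] [-0.79476097 -0.6705284   0.24496797]
4.4333 39.04956876043213 61.560384035110474 [0.52396409 1.23845233 6.7671063 ]
5.575 39.28933259844257 60.6325900554657 [-0.63278285 -0.13188715 -3.13572328]
```

View pics/side1.png

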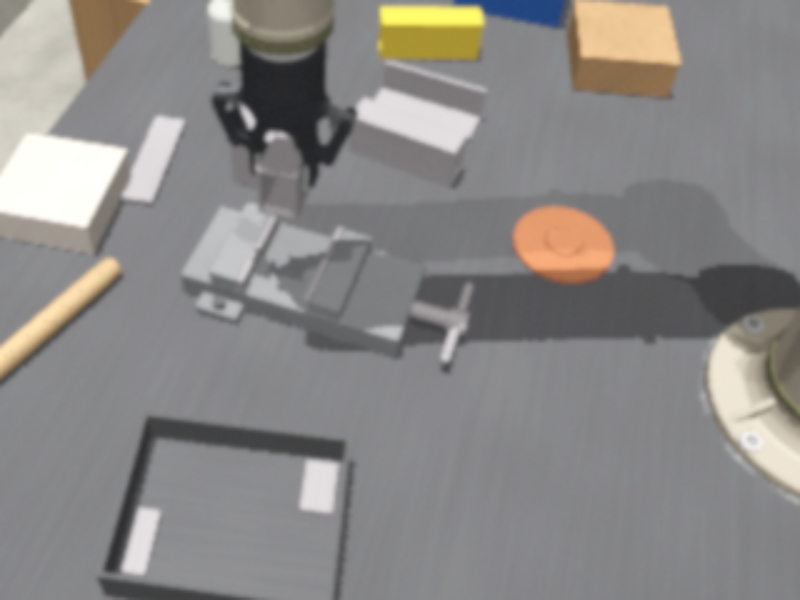

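The stub is held level in the fingers at (283,185), and the vise is empty. Next I place it in the tray and pick up the tube.

Run:
```python
from h import *
P=lambda *k:print([ (x,np.round(manip.get_state()[x],1)) for x in ("clock","position","finger_gap","ft_force")])
R=tool(10)
manip.goto([521,301,230],R); P()
manip.move_straight([521,301,120],150)
manip.move_straight([521,301,100.5],40); P()
manip.move_gripper(64)
manip.move_straight([521,301,230],200); P()
manip.goto([493.4,-215,230],tool(-99)); P()
for n in("side","top"): cv2.imwrite(f"pics/{n}2.png",camera(n))
a=cv2.imread("pics/top2.png"); cv2.imwrite("pics/top2b.png",cv2.resize(a[130:270,90:390],(800,374),interpolation=cv2.INTER_CUBIC))
```

```text
[('clock', np.float64(6.7)), ('position', array([522.3, 299. , 229.7])), ('finger_gap', np.float64(39.3)), ('ft_force', array([-0.9, -0.6, -3.5]))]
[('clock', np.float64(8.2)), ('position', array([521. , 300.9, 101.4])), ('finger_gap', np.float64(39.4)), ('ft_force', array([-3.3, -3.5, 10.6]))]
[('clock', np.float64(9.4)), ('position', array([520.7, 300.5, 228.7])), ('finger_gap', np.float64(63.8)), ('ft_force', array([ 1.,  1., -1.]))]
[('clock', np.float64(11.2)), ('position', array([ 494. , -213.5,  230.1])), ('finger_gap', np.float64(64.2)), ('ft_force', array([0.1, 0.1, 0.1]))]
```

View pics/top2b.png

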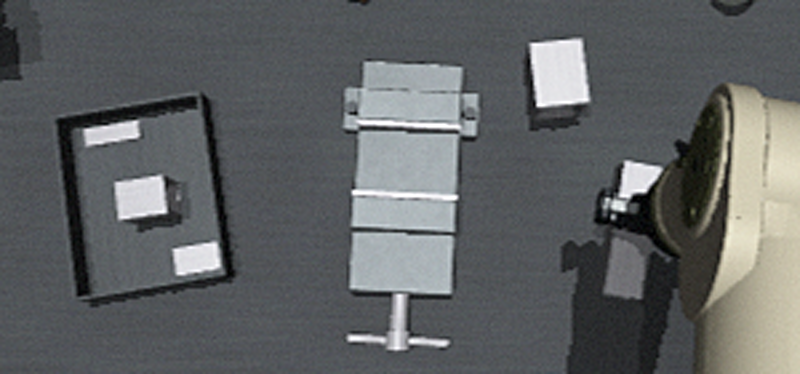

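The stub stands in the tray at (140,198), and the gripper is over the tube.

Run:
```python
from h import *
P=lambda *k:print([ (x,np.round(manip.get_state()[x],1)) for x in ("clock","position","finger_gap","ft_force")])
manip.move_straight([493.4,-215,97],130); manip.dwell(.2); P()
manip.move_gripper(30); P()
manip.move_straight([493.4,-215,230],100); P()
manip.goto([564.5,24.8,250],tool(-1.8)); manip.dwell(.4); P()
print(manip.get_state()["tcp_rot"].round(3))
for n in("side","top"): cv2.imwrite(f"pics/{n}3.png",camera(n))
a=cv2.imread("pics/side3.png"); cv2.imwrite("pics/side3b.png",cv2.resize(a[70:250,170:410],(800,600),interpolation=cv2.INTER_CUBIC))
```

```text
[('clock', np.float64(12.7)), ('position', array([ 493.8, -215.2,   97.7])), ('finger_gap', np.float64(64.4)), ('ft_force', array([-0.7,  0.4, -0.3]))]
[('clock', np.float64(13.0)), ('position', array([ 493.7, -214.8,   97.5])), ('finger_gap', np.float64(39.2)), ('ft_force', array([-1.2,  1.3,  6.1]))]
[('clock', np.float64(14.5)), ('position', array([ 493. , -214.9,  229.2])), ('finger_gap', np.float64(39.2)), ('ft_force', array([-0.2, -0.9, -5.4]))]
[('clock', np.float64(15.9)), ('position', array([564.5,  24.3, 250. ])), ('finger_gap', np.float64(39.0)), ('ft_force', array([ 0.2, -0.3, -6.5]))]
[[ 0.033  0.999 -0.   ]
 [ 0.999 -0.033 -0.   ]
 [-0.    -0.    -1.   ]]
```

View pics/side3b.png

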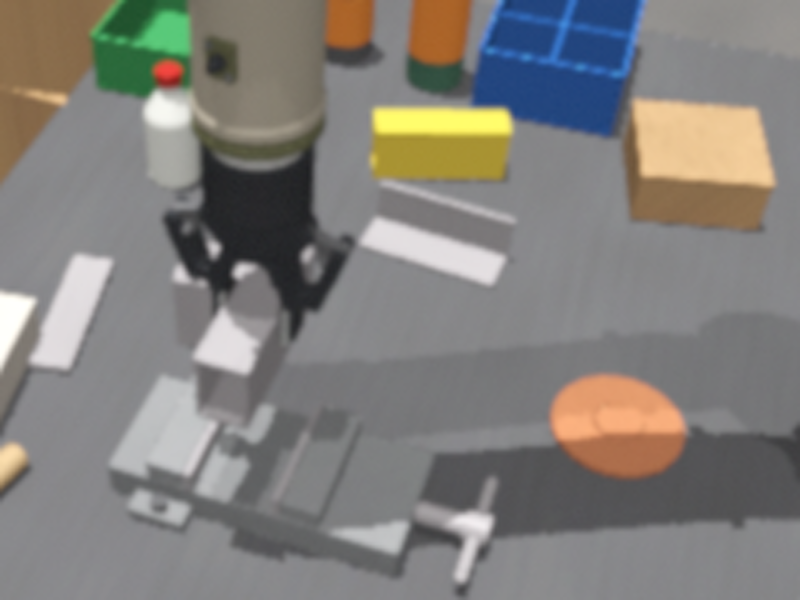

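The tube is held level at (235,360) above the vise. I lower it now.

Run:
```python
from h import *
P=lambda *k:print([ (x,np.round(manip.get_state()[x],2)) for x in ("clock","position","finger_gap","ft_force","moment")])
P()
manip.move_straight([564.5,25,145],120); manip.dwell(.3); P()
z=136
while z>129:
    manip.move_straight([564.5,25,z],30); manip.dwell(.15); P()
    if manip.get_state()["ft_force"][2]>2: break
    z-=1
for n in("side","top"): cv2.imwrite(f"pics/{n}4.png",camera(n))
a=cv2.imread("pics/side4.png"); cv2.imwrite("pics/side4b.png",cv2.resize(a[120:240,190:350],(800,600),interpolation=cv2.INTER_CUBIC))
```

```text
[('clock', np.float64(16.04)), ('position', array([564.5 ,  24.58, 250.03])), ('finger_gap', np.float64(39.33)), ('ft_force', array([-0.04,  0.13, -5.2 ])), ('moment', array([-0.02, -0.  , -0.03]))]
[('clock', np.float64(17.37)), ('position', array([564.7 ,  24.96, 145.43])), ('finger_gap', np.float64(39.33)), ('ft_force', array([ 0.04,  0.31, -5.68])), ('moment', array([-0.03,  0.01, -0.  ]))]
[('clock', np.float64(17.97)), ('position', array([564.58,  25.1 , 136.1 ])), ('finger_gap', np.float64(39.57)), ('ft_force', array([-0.06,  0.93, -5.4 ])), ('moment', array([-0.  , -0.02, -0.09]))]
[('clock', np.float64(18.37)), ('position', array([564.49,  25.03, 135.02])), ('finger_gap', np.float64(39.41)), ('ft_force', array([ 0.46, -0.39, -4.57])), ('moment', array([ 0.02, -0.06,  0.02]))]
[('clock', np.float64(18.77)), ('position', array([564.51,  25.  , 134.  ])), ('finger_gap', np.float64(39.32)), ('ft_force', array([-0.47,  0.77, -5.65])), ('moment', array([-0.01, -0.03,  0.03]))]
[('clock', np.float64(19.17)), ('position', array([564.5 ,  25.03, 133.  ])), ('finger_gap', np.float64(39.36)), ('ft_force', array([-0.3 ,  0.49, -6.  ])), ('moment', array([-0.01, -0.03, -0.05]))]
[('clock', np.float64(19.57)), ('position', array([564.63,  25.05, 132.51])), ('finger_gap', np.float64(39.2)), ('ft_force', array([-3.33, -0.95,  4.54])), ('moment', array([-0.25,  0.88, -0.01]))]
```

View pics/side4b.png

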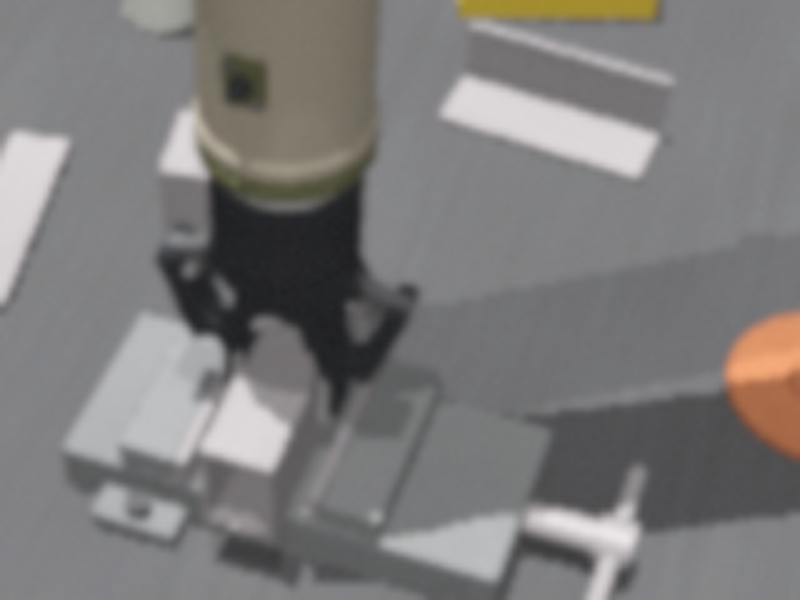

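The tube has touched the bed at the predicted height, standing between the jaws at (255,440). I release it, retreat and check.

Run:
```python
from h import *
manip.move_gripper(62); manip.move_straight([564.5,25,260],120)
s=manip.get_state();print(s["clock"],s["ft_force"])
manip.goto([480,-230,300],tool(-60)); manip.dwell(.3)
a=camera("top"); cv2.imwrite("pics/top5.png",a); cv2.imwrite("pics/top5b.png",cv2.resize(a[145:265,165:325],(800,600),interpolation=cv2.INTER_CUBIC))
```

```text
21.2333 [-0.25611872 -0.59155765  0.01682541]
```

View pics/top5b.png

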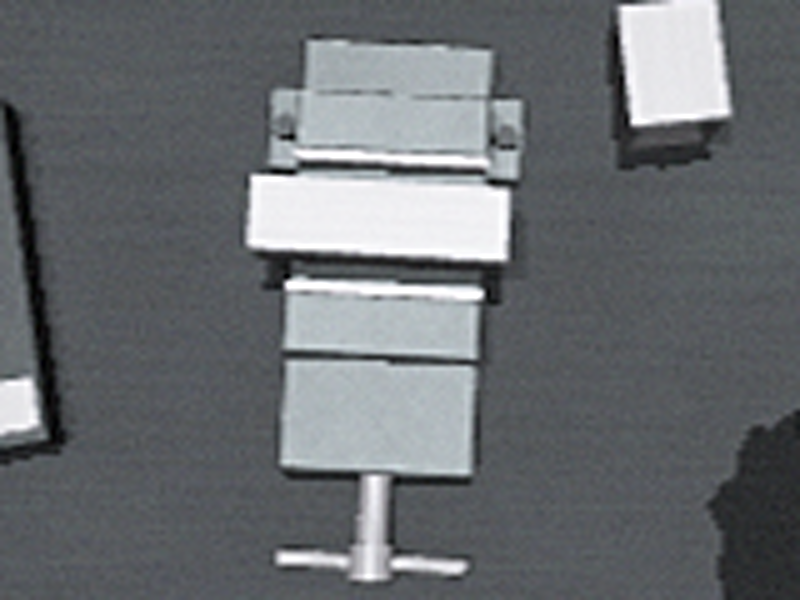

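The tube sits between the jaws, with top corners at (249,174), (511,188), (509,262) and (246,247). I check its centring numerically before handing in.

Run:
```python
from h import *
c=crop("top",[(249,174),(511,188),(509,262),(246,247)],95,(165,145),5); v=crop("top",[(295,160),(490,168),(484,290),(287,282)],55,(165,145),5)
print(c.mean(0),v.mean(0),np.degrees(np.arctan2(*(c[1]-c[0])[::-1])),np.degrees(np.arctan2(*(c[2]-c[3])[::-1])))
if abs(c.mean(0)-v.mean(0)).max()<4: print(manip.hand_in())
```

```text
[562.65065888  27.86709198] [564.27307453  23.7648888 ] -92.20115174338585 -92.41192641876633
```

Run:
```python
from h import *
a=camera("side"); cv2.imwrite("pics/side6.png",cv2.resize(a[170:245,195:295],(800,600),interpolation=cv2.INTER_CUBIC))
```

```text
(no output)
```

View pics/side6.png

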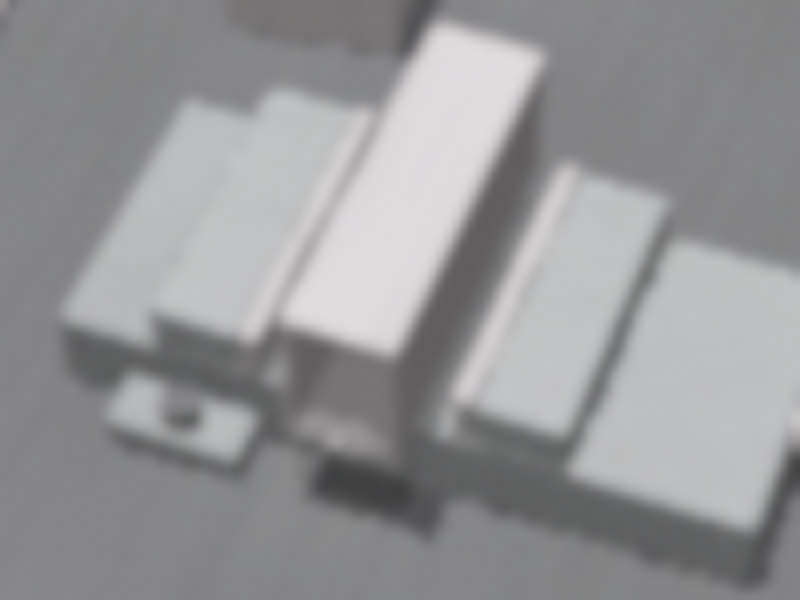

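The tube's top corners are (432,22), (545,50), (400,356) and (278,325). The jaw top edges run (375,110)-(252,345) and (568,165)-(452,408).

Run:
```python
from h import *
S=lambda p,z:crop("side",p,z,(195,170),8)
c=S([(432,22),(545,50),(400,356),(278,325)],95); v=S([(375,110),(252,345),(452,408),(568,165)],55)
o=S([(268,88),(152,325),(570,440),(668,198)],55)
print(c.mean(0),v.mean(0),o.mean(0)); print(c.round(1).tolist(),v.round(1).tolist())
```

```text
[563.40733472  28.47591475] [565.63252843  26.13662961] [564.85845457  28.26275007]
[[582.4, -42.8], [541.3, -42.6], [544.7, 99.3], [585.2, 100.0]] [[599.9, -32.0], [603.1, 81.2], [532.1, 84.5], [527.4, -29.2]]
```

Both cameras put the tube about 3 mm too far in +y, so I regrip it and shift it.

Run:
```python
from h import *
R=tool(-1.8)
manip.goto([564.5,25,260],R); manip.move_straight([564.5,25,132],120)
manip.move_gripper(30); print(manip.get_state()["ft_force"],manip.get_state()["position"])
manip.move_straight([564.5,25,140],40); manip.move_straight([565.5,22,140],20); manip.dwell(.2)
manip.move_straight([565.5,22,132],20); manip.dwell(.2); print(manip.get_state()["ft_force"],manip.get_state()["position"])
manip.move_gripper(62); manip.move_straight([565.5,22,260],120)
manip.goto([480,-230,300],tool(-60)); manip.dwell(.3)
a=camera("top");b=cv2.imread("pics/top5.png")
def rect(im):
    m=(im[145:265,165:325].min(2)>200).astype(np.uint8); n,l,s,c=cv2.connectedComponentsWithStats(m)
    k=[i for i in range(1,n) if 600<s[i,4]<900]; return [(cv2.minAreaRect(np.argwhere(l==i)[:,::-1].astype(np.float32)),s[i,4]) for i in k]
print(rect(b),rect(a)); cv2.imwrite("pics/top7.png",a)
print(manip.get_state()["clock"])
```

```text
[-2.15727012 -1.68136152  5.96996029] [564.79068809  25.09869785 132.88426338]
[-4.96009415 -1.98852405  6.7141101 ] [565.49664847  22.036713   132.8691533 ]
[(((75.28878021240234, 42.907501220703125), (51.357452392578125, 14.573319435119629), 3.094058036804199), np.int32(751))] [(((76.54695892333984, 42.60773468017578), (51.61277389526367, 14.506237983703613), 3.012787342071533), np.int32(749))]
29.8667
```

```bash
python3 -c "
from workcell import manip
print(manip.hand_in())"
```

```text
the job is handed in; nothing more can be done
None
```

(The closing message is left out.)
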